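# Unlock and open the childproof drawer of a countertop rack

## Task

The drawer at the bottom of the wooden rack is locked by a bolt, and a turn button stops the bolt from sliding. First turn the button fully down out of the bolt's way, then slide the bolt fully back, then pull the drawer all the way out, leave everything so and let go. Do not shift the jar and the mill on top of the rack, or the things on the hob beside it.

Things in the scene. Friction and masses are not known exactly. Their poses are not given: they have to be found in the camera images.
- rack: Two-tier wooden rack fixed to the worktop, 266 mm wide (rack y = -0.116 to 0.150), 266 mm high; origin on the worktop inside that outline. -x points out of its front, +y to the left as one faces the front. The front face of its lower box is the plane x = -0.100, up to z = 0.152. The drawer front fills y = -0.103 to 0.019; left of it a fixed post carries bolt and button.
- board_edge (a point): Middle of the lower front edge of the rack's top board, at rack x = -0.150, y = 0.017, z = 0.250 (board 16 mm thick, 282 mm wide). It overhangs latch and drawer pull, so a gripper must come in from the front, leaning 20 to 50 degrees with its upper end away from the face.
- button_pivot (a point): Pivot of the turn button, at rack y = 0.125, z = 0.106 (this point at rack x = -0.118); it turns about the rack's x. The button is a flat steel bar, 72 mm long from the pivot, 20 mm high, 7 mm thick, its front at rack x = -0.1215. At the start it lies level, pointing to the right (rack -y), its free end 5 mm or less from the bolt's knob.
- button_stud (a point): Middle of the graspable part of the round stud that stands out of the button towards rack -x: 10 mm across, ends at rack x = -0.152, this point at rack x = -0.137, 36 mm from the pivot. At the start it is right of the pivot, level with it. The axes of this point turn with the button.
- bolt_knob (a point): Middle of the graspable part of the bolt's round knob: 14 mm across, standing out to rack x = -0.155; this point at rack x = -0.137, z = 0.100. At the start at rack y = 0.041 to 0.044, about 47 mm right of the button's stud. The bolt is a flat steel bar 16 mm high that lies over the left 31 mm of the drawer front and slides level to the left (rack +y).
- button (a joint): Angle of the turn button, rad: 0 to about 0.08 at the start (level, blocks the bolt's knob), grows as the stud swings down and left to the stop at 1.5 (hanging, clear). It stays where it is left (about 1.5 N at the stud).
- bolt (a joint): Travel of the bolt, m: 0 to 0.003 at the start (shot), 0.042 at its stop (fully back). The turned-up button stops it at about 0.005. About 2.5 N to slide.
- pull (a point): Middle of the graspable part of the drawer's pull: an upright steel fin 12 mm thick (rack y), 26 mm high, standing 46 mm out of the drawer front, with a 30 mm high, 18 mm wide lip at its outer end. Closed, it is at rack x = -0.126, y = -0.042, z = 0.062. Its axes are the rack's.
- drawer (a joint): How far the drawer is out, m: 0 shut, 0.095 at its stop. It slides along rack -x; about 2.5 N; held shut (2 mm play) until the bolt is back by more than about 0.032.
- spice_jar: Spice jar with a flat yellow lid, 42 x 42 x 96 mm, loose on the top board of the rack; origin under its centre. Bystander.
- salt_mill: Small grey and clear salt mill, 44 x 44 x 90 mm, loose on the top board of the rack; origin under its centre. Bystander.
- lemon: Lemon, 72 x 57 x 58 mm, loose on the hob; origin under its centre. Bystander.
- garlic: Garlic bulb, 53 x 52 x 52 mm, loose on the hob; origin under its centre. Bystander.
- mug: Orange mug, 81 x 113 x 101 mm, loose on the hob; origin under its centre. Bystander.
- tin: Food tin, 75 mm across, 110 mm high, loose on the hob; origin under its centre. Bystander.
- spoon: Wooden spoon lying flat, 311 x 44 x 14 mm, loose on the hob; origin under its centre. Bystander.

How it is judged:
By the outcome, as a careful person would: the job done as asked, in the order asked, and still so for the second after the job is handed in, with the robot touching nothing.
It also fails if it takes over 51 s, if anything falls off the work surface, if the arm or the gripper's body presses on something with over 40 N, if the wrist force passes 120 N, or if a joint passes its speed limit or range.

## Robot

A 6-joint arm with a two-finger parallel gripper is mounted at the origin on a cart in front of the work surface, level with it; the furniture and walls round the work are solid. World frame = base frame: x ahead of the robot, y to its left, z up, the work surface at z = 0. Lengths are in m, angles in rad, forces in N, time in s.
With the tool pointing down it reaches from about 0.225 to 0.725 m from the base axis. Payload 3.1 kg.
Tool frame: the origin (TCP) lies at the very end of the fingers, on their centre line; the grasp point (between the pads) lies 19 mm behind it; y points along the fingers, z is the direction in which the jaws open and shut, and the axes are right-handed (so a half turn about y gives the same grasp; the last joint's range is limited). The gripper opens to 85 mm and grips with 20 to 120 N. Pads are 22 mm wide; open, the fingers measure 114 mm over their backs; the gripper's body (76 mm by 85 mm) begins 54 mm behind the grasp point. The pads swing forward as they close: fully open they stand 13 mm farther back than shut.
Start: joints at [-1.374, 0.048, 0.099, 1.622, 0, 1.443], TCP at [0.168, -0.498, 0.231] pointing down, gripper open.
Joint ranges: [-2.91, 2.91], [-0.99, 1.94], [-1.21, 1.42], [-2.12, 2.29], [-1.49, 1.47], [-3.14, 3.14]. Speed limits (rad/s): [2.79, 2.79, 3.14, 3.14, 3.14, 3.14].

## Interface

Orientations are given as a unit quaternion [w, x, y, z].
In Python, from bench import r gives the robot as it stands. The module is installed in compiled form; this text tells all that it offers.
- The arm moves only by the tool step_arm, never from a script. Its argument "motion" is a list that holds one entry, the list of rows, each a list of 7 numbers: the shift along the tool's x, y, z as a fraction of full scale, then the turn, a rotation vector about the tool's x, y, z as a fraction of full scale, then the closure in counts, from 0 (fully open) to 255 (shut). In form: [[[x, y, z, rx, ry, rz, jaw], ...]]. A call has 1 to 10 rows; each row shifts and turns the commanded pose from where the row before left it, along the tool's axes as they then stand; what a row does not reach is not made up. Full scale, the value 1, is 0.05 m for a shift and 90 degrees for a turn. A row lasts 1/8 s, in which the tool goes at most 62.5 mm and 10.7 degrees, less where a joint would pass 70% of its speed; a pose out of reach is approached as far as the arm can. A call with a number of a shift or a turn outside -1 to 1 is refused whole. A call with a gripper value outside its range is refused whole. The fingers move at their own pace and stop on an object; "grip_force" is the grip in N (left out, the last holds). Time passes only in rows, so rows that do not move let the fingers close. It gives the time, the measured TCP pose, the force and the opening at its end, in the units of the state.
- r.state(): the state, without advancing time (a new reading comes with each control period).
- r.snapshot(name): name is "scene" or "top" or "wrist"; returns (picture, depth): 420x560x3 uint8, red, green, blue; 420x560 float32, m along the optical axis (not along the pixel's ray), 0 where there is no reading.
- r.calibration(name): a dict with "mtx" (3x3 intrinsics, pixels), "k1" (the pictures are not rectified: a ray, as slopes to the right and down, at radius r is drawn at 1 + k1 r^2 times it, then the intrinsics apply), "cam_to_world" (4x4, takes a point from camera to world coordinates). Camera axes: x right, y down, z forward; pixel columns grow to the right and rows downward; lengths in m; the calibration is good to about 2 mm. A picture is of the moment at which its call begins: read the wrist's pose just before it. calibration takes no time and is no camera call; for the wrist camera it gives the pose at the moment of the call.
- r.job_done(): hands the job in, once; it reports no verdict.
Trained networks look in the newest picture that a camera, given by its name, has taken for a name from the list of things; names that differ only in an ending like _2 or _b are one class to them, and where a whole thing is asked for, a point or a joint stands for the part that bears it (a point fixed in the world has none). Each returns a list of dicts, best first, with "confidence" (0 to 1); they miss things now and then, are a little off and sometimes report something else, mostly with a low value. They report only what shows in the picture. A call takes as long as a camera call.
- r.look_for(camera, name): "extent" ([centre column, centre row, width, height] in pixels, round what is visible of it).
- r.masks_of(camera, name): "pixels" (420x560 bool, what is visible of it) and "extent" ([centre column, centre row, width, height] in pixels, round what is visible of it).
- r.pinpoint(camera, name): "location" ([column, row] in pixels: a listed point, or the origin of a listed thing).
The state is a dict: "time_s": time; "q": joint angles; "qvel": joint speeds; "effort": joint torques, N m; "ee_pos": TCP position; "tool_rot": TCP orientation; "force": force on the tool from outside, world axes, zero at the start; "wrist_torque": the same for the moment, N m; "width": finger opening in m.
Only numpy, scipy, OpenCV 4.12 (cv2) and the standard library are available. Lean on these libraries where they do the work, as an engineer would, in place of code of your own. Each camera call takes 0.05 s, during which the arm holds its last target. There are 200 camera calls.

## Working session

There is one attempt and no reset: what is moved stays moved. The work goes in short steps, Python scripts to look and compute and a tool call to move; the robot and the scene stay as the last step left them, time stands still between calls to the robot, and variables do not carry over. Pictures are saved under pics/ and viewed, about 8 in all and at most 12, crops included, and the job is handed in when it is done.

Besides the shell and the picture viewer there is one more tool, called after "Call:" by a JSON object that holds its "op" and its "data". step_arm: Moves the arm, as the interface text tells. Its arguments: {"type":"object","properties":{"motion":{"type":"array","items":{"type":"array","items":{"type":"array","items":{"type":"number"}}}},"grip_force":{"type":"number"}},"required":["motion"]}

```bash
mkdir -p pics; cat > h.py <<'E'
import numpy as np, cv2
from bench import r
from scipy.spatial.transform import Rotation as R
def rot(q): return R.from_quat([q[1],q[2],q[3],q[0]])
def ray(c,px):
    K=c["mtx"];d=np.array([(px[0]-K[0][2])/K[0][0],(px[1]-K[1][2])/K[1][1]]);u=d.copy()
    for _ in range(20): u=d/(1+c["k1"]*(u@u))
    return np.array([u[0],u[1],1.])
def w(c,px,z):
    T=np.array(c["cam_to_world"]);return T[:3,:3]@(ray(c,px)*z)+T[:3,3]
def proj(c,p):
    T=np.linalg.inv(np.array(c["cam_to_world"]));v=T[:3,:3]@np.array(p)+T[:3,3];u=v[:2]/v[2];u=u*(1+c["k1"]*(u@u));K=np.array(c["mtx"]);return u[0]*K[0,0]+K[0,2],u[1]*K[1,1]+K[1,2]
def dep(D,px,n=2):
    x,y=int(round(px[0])),int(round(px[1]));a=D[max(0,y-n):y+n+1,max(0,x-n):x+n+1];a=a[a>0];return np.median(a) if a.size else 0
def save(p,n): cv2.imwrite("pics/"+n+".png",p[:,:,::-1])
E
cat > a.py <<'E'
from h import *
np.set_printoptions(precision=4,suppress=True)
for cam in ("scene","top"):
    p,D=r.snapshot(cam);c=r.calibration(cam);save(p,cam+"0");np.save(cam+"0.npy",D)
    print(cam,np.array(c["cam_to_world"]),np.array(c["mtx"]).ravel(),c["k1"])
    for n in ("board_edge","button_pivot","button_stud","bolt_knob","pull","rack","spice_jar","mug","tin"):
        for l in r.pinpoint(cam,n)[:1]:
            z=dep(D,l["location"]);print(n,np.round(l["location"],1),round(l["confidence"],2),w(c,l["location"],z))
s=r.state();print(s)
E
python3 a.py; python3 -c "
import cv2,numpy as np
a=cv2.imread('pics/scene0.png');cv2.imwrite('pics/s0.png',a)"
```

```text
scene [[ 0.8538 -0.4081  0.3231  0.2598]
 [-0.5204 -0.684   0.5112 -0.709 ]
 [ 0.0124 -0.6046 -0.7964  0.9977]
 [ 0.      0.      0.      1.    ]] [379.5238   0.     281.7447   0.     379.5238 208.2776   0.       0.
   1.    ] 0.002846973822368459
board_edge [237.8 153.8] 0.63 [0.5945 0.0834 0.1562]
button_pivot [207.6 182.6] 0.7 [0.4744 0.0599 0.1135]
button_stud [218.8 184.7] 0.45 [0.5018 0.0396 0.1076]
bolt_knob [239.3 184.9] 0.7 [0.5708 0.0431 0.0622]
pull [257.8 188.3] 0.68 [0.6272 0.0239 0.0306]
rack [246.9 172.8] 0.81 [0.5975 0.0345 0.1132]
spice_jar [213.1 107.4] 0.78 [0.5642 0.1551 0.2972]
mug [343.9 302. ] 0.9 [ 0.6211 -0.4525  0.0562]
tin [339.6 344.7] 0.69 [ 0.5566 -0.5288  0.0184]
top [[-0.0367 -0.9771  0.2096  0.326 ]
 [-0.9993  0.0357 -0.0084 -0.1677]
 [ 0.0008 -0.2098 -0.9778  1.4634]
 [ 0.      0.      0.      1.    ]] [444.7129   0.     284.2069   0.     444.7129 216.566    0.       0.
   1.    ] -0.14434795227818262
board_edge [221.9 225.1] 0.7 [ 0.5657 -0.0054  0.2622]
button_stud [219.4 254.1] 0.54 [0.5196 0.0386 0.0049]
bolt_knob [223.5 239.9] 0.46 [0.5511 0.012  0.0994]
pull [233.8 217.3] 0.49 [ 0.6274 -0.0184  0.0734]
spice_jar [159.7 225.4] 0.61 [0.5614 0.1559 0.3091]
mug [361.2 210.3] 0.86 [ 0.6491 -0.4398  0.0122]
tin [329.8 188. ] 0.67 [ 0.7063 -0.3282  0.0988]
{'time_s': 1.0, 'q': array([-1.3738,  0.048 ,  0.0992,  1.622 ,  0.    ,  1.443 ]), 'qvel': array([ 0.0001, -0.0011, -0.0005, -0.0005,  0.    , -0.0009]), 'effort': array([ -0.0003, -33.8653,  32.0168,   0.0008,  -0.0002,  -0.    ]), 'ee_pos': array([ 0.1675, -0.4975,  0.2313]), 'tool_rot': array([-0.1143,  0.1143, -0.6978,  0.6978]), 'force': array([-0.2625, -0.2112, -0.0775]), 'wrist_torque': array([0.0026, 0.0125, 0.0503]), 'width': 0.0855642000191797}
```

View pics/scene0.png

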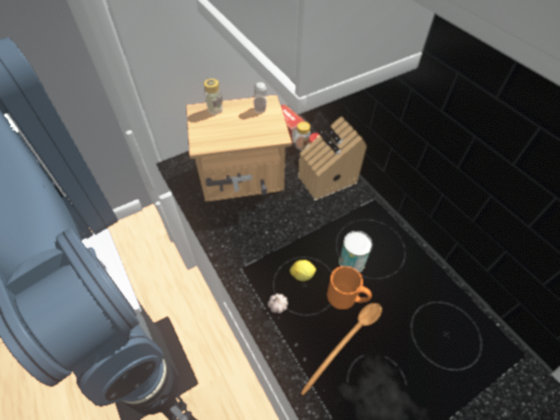

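View pics/top0.png

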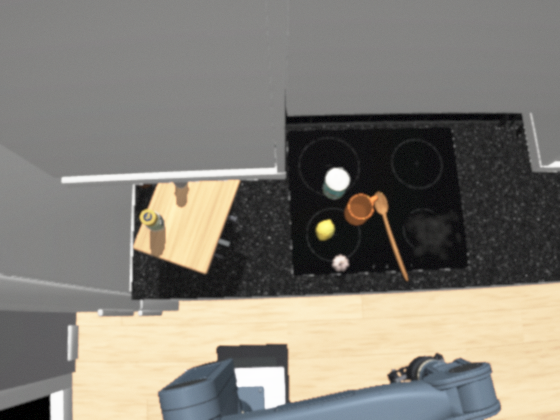

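The scene view shows the rack at columns 188–290, rows 95–200. The button and bolt are at about (210–250, 182) and the pull at (264, 186). The top view shows the board's front edge running from (206,273) to (240,180), so the front faces world -y. Next I fit the rack pose.

```bash
cat > fit.py <<'E'
from h import *
from scipy.optimize import least_squares
np.set_printoptions(precision=4,suppress=True)
P={"board_edge":(-.15,.017,.25),"button_pivot":(-.118,.125,.106),"button_stud":(-.137,.089,.106),"bolt_knob":(-.137,.0425,.1),"pull":(-.126,-.042,.062),"rack":(0,0,0),
"FL":(-.15,.158,.266),"FR":(-.15,-.124,.266)}
obs=[("scene","board_edge",237.8,153.8),("scene","button_pivot",207.6,182.6),("scene","button_stud",218.8,184.7),("scene","bolt_knob",239.3,184.9),("scene","pull",257.8,188.3),
("top","board_edge",221.9,225.1),("top","button_stud",219.4,254.1),("top","bolt_knob",223.5,239.9),("top","pull",233.8,217.3),
("scene","FL",195,153),("scene","FR",290,149),("top","FL",206,274),("top","FR",240,180)]
C={k:r.calibration(k) for k in("scene","top")}
def tw(v,p): c,s=np.cos(v[2]),np.sin(v[2]);return np.array([v[0]+c*p[0]-s*p[1],v[1]+s*p[0]+c*p[1],p[2]])
f=lambda v:np.concatenate([np.array(proj(C[a],tw(v,P[n])))-(x,y) for a,n,x,y in obs])
if __name__=="__main__":
    s=least_squares(f,[.55,.12,1.3],loss="soft_l1",f_scale=1.5);print(s.x)
    for o,e in zip(obs,f(s.x).reshape(-1,2)): print(o,e)
    np.save("rack.npy",s.x)
    for n,p in P.items(): print(n,tw(s.x,p))
    D=np.load("top0.npy");c=C["top"]
    for q in ((200,260),(215,235),(225,200),(190,220)): print(q,w(c,q,dep(D,q)))
    D=np.load("scene0.npy");c=C["scene"]
    print([tw([0,0,-s.x[2]],w(c,q,dep(D,q))-[s.x[0],s.x[1],0]) for q in ((215,165),(240,165),(270,165),(230,195),(275,178))])
E
python3 fit.py; python3 -c "
import cv2
a=cv2.imread('pics/scene0.png')[85:205,175:305];b=cv2.imread('pics/top0.png')[165:285,125:255]
cv2.imwrite('pics/c1.png',cv2.hconcat([cv2.resize(a,(390,360),interpolation=2),cv2.resize(b,(390,360),interpolation=2)]))"
```

```text
[0.6382 0.1243 1.1764]
('scene', 'board_edge', 237.8, 153.8) [ 2.904  -0.4055]
('scene', 'button_pivot', 207.6, 182.6) [0.7684 0.4726]
('scene', 'button_stud', 218.8, 184.7) [1.5959 1.7429]
('scene', 'bolt_knob', 239.3, 184.9) [-3.6138  1.1805]
('scene', 'pull', 257.8, 188.3) [4.8553 0.0558]
('top', 'board_edge', 221.9, 225.1) [1.3859 1.0841]
('top', 'button_stud', 219.4, 254.1) [-2.5027  0.96  ]
('top', 'bolt_knob', 223.5, 239.9) [-0.713   1.4899]
('top', 'pull', 233.8, 217.3) [-2.7756  0.4967]
('scene', 'FL', 195, 153) [-6.8972  1.3053]
('scene', 'FR', 290, 149) [ 1.0089 -4.791 ]
('top', 'FL', 206, 274) [-2.9337 -0.917 ]
('top', 'FR', 240, 180) [ 1.4163 -1.0315]
board_edge [ 0.5649 -0.0076  0.25  ]
button_pivot [0.4775 0.0634 0.106 ]
button_stud [0.5034 0.0321 0.106 ]
bolt_knob [0.5463 0.0142 0.1   ]
pull [ 0.6286 -0.0081  0.062 ]
rack [0.6382 0.1243 0.    ]
FL [0.4347 0.0466 0.266 ]
FR [ 0.6951 -0.0618  0.266 ]
(200, 260) [0.4706 0.0549 0.2653]
(215, 235) [0.5381 0.0134 0.2653]
(225, 200) [ 0.6357 -0.0151  0.2664]
(190, 220) [0.5826 0.083  0.2653]
[array([-0.0901,  0.0972,  0.1535]), array([-0.0971,  0.0219,  0.1497]), array([-0.0941, -0.0711,  0.1328]), array([-0.1003,  0.0656,  0.0158]), array([-0.0951, -0.0866,  0.0706])]
```

View pics/c1.png

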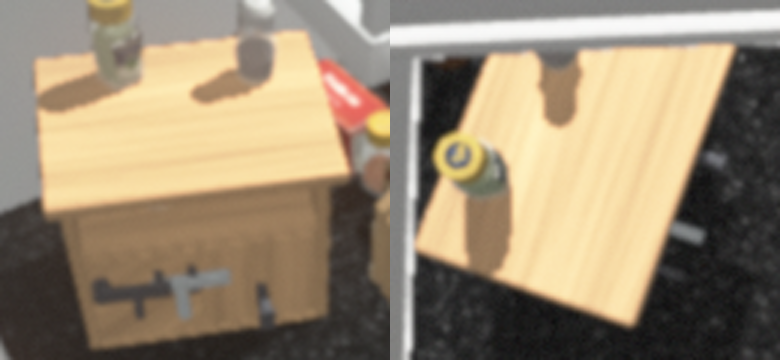

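```bash
sed -i 's/"FL",195,153/"FL",190,154.3/;s/"FR",290,149/"FR",291,143.5/;s/"FL",206,274/"FL",206.7,273.3/;s/"pull",257.8,188.3/"pull",262.5,187/' fit.py; python3 fit.py; python3 - <<'E'
from h import *
from fit import tw
D=np.load("top0.npy");c=r.calibration("top")
for q in ((180,160),(270,160),(270,60),(100,230),(133,250),(125,200),(132,290),(60,170),(200,176),(400,100)): print(q,np.round(w(c,q,dep(D,q)),3))
v=np.load("rack.npy")
# target tool orientation: y = into face & down, z along rack y
s=r.state();T=rot(s["tool_rot"]);print(T.as_matrix())
Rr=R.from_euler("z",v[2])
for lean in (30,40):
    l=np.radians(lean);y=Rr.apply([np.sin(l),0,-np.cos(l)])
    for sg in (1,-1):
        z=sg*Rr.apply([0,1,0]);M=R.from_matrix(np.c_[np.cross(y,z),y,z]);print(lean,sg,np.degrees((T.inv()*M).as_rotvec()).round(1))
E
```

```text
[0.6369 0.126  1.1988]
('scene', 'board_edge', 237.8, 153.8) [ 3.4296 -0.6254]
('scene', 'button_pivot', 207.6, 182.6) [1.0592 0.8733]
('scene', 'button_stud', 218.8, 184.7) [2.0199 1.9352]
('scene', 'bolt_knob', 239.3, 184.9) [-3.2184  1.1182]
('scene', 'pull', 262.5, 187) [0.3775 0.8607]
('top', 'board_edge', 221.9, 225.1) [1.3731 0.5023]
('top', 'button_stud', 219.4, 254.1) [-2.0637  0.6944]
('top', 'bolt_knob', 223.5, 239.9) [-0.5887  1.1143]
('top', 'pull', 233.8, 217.3) [-3.2286  0.0137]
('scene', 'FL', 190, 154.3) [-1.3088  0.6016]
('scene', 'FR', 291, 143.5) [ 0.3048 -0.285 ]
('top', 'FL', 206.7, 273.3) [-2.5665 -0.4233]
('top', 'FR', 240, 180) [ 0.3551 -1.9566]
board_edge [ 0.5665 -0.0076  0.25  ]
button_pivot [0.4776 0.0615 0.106 ]
button_stud [0.5042 0.0307 0.106 ]
bolt_knob [0.5475 0.0138 0.1   ]
pull [ 0.6302 -0.0067  0.062 ]
rack [0.6369 0.126  0.    ]
FL [0.4352 0.0437 0.266 ]
FR [ 0.6979 -0.0588  0.266 ]
(200, 260) [0.4706 0.0549 0.2653]
(215, 235) [0.5381 0.0134 0.2653]
(225, 200) [ 0.6357 -0.0151  0.2664]
(190, 220) [0.5826 0.083  0.2653]
[array([-0.0889,  0.0974,  0.1535]), array([-0.0977,  0.0223,  0.1497]), array([-0.0967, -0.0708,  0.1328]), array([-0.0998,  0.066 ,  0.0158]), array([-0.0981, -0.0863,  0.0706])]
(180, 160) [0.629 0.029 0.626]
(270, 160) [ 0.63  -0.15   0.602]
(270, 60) [ 0.632 -0.162  0.971]
(100, 230) [0.577 0.371 0.194]
(133, 250) [ 0.544  0.335 -0.004]
(125, 200) [ 0.72   0.371 -0.007]
(132, 290) [0.409 0.334 0.   ]
(60, 170) [0.63  0.297 0.599]
(200, 176) [0.63  0.01  0.513]
(400, 100) [ 0.629 -0.354  0.858]
[[-0.9477  0.      0.3191]
 [-0.3191 -0.     -0.9477]
 [-0.     -1.      0.    ]]
30 1 [-33.9 126.3 -15.8]
30 -1 [-13.1 -48.9  28. ]
40 1 [-45.  123.5 -21. ]
40 -1 [-17.5 -48.   37.4]
```

```bash
cat > plan.py <<'E'
from h import *
from fit import tw
np.set_printoptions(precision=4,suppress=True)
def ori(v,lean):
    Rr=R.from_euler("z",v[2]);l=np.radians(lean);y=Rr.apply([np.sin(l),0,-np.cos(l)]);z=-Rr.apply([0,1,0]);return R.from_matrix(np.c_[np.cross(y,z),y,z])
def where(v,lean=40):
    s=r.state();p=s["ee_pos"];e=tw([0,0,-v[2]],p-[v[0],v[1],0]);print("t",s["time_s"],"rack tcp",e,"oerr deg",np.degrees((rot(s["tool_rot"]).inv()*ori(v,lean)).as_rotvec()),"F",s["force"],"w",s["width"],"q",s["q"])
def plan(v,pts,lean=40,start=None):
    """pts: list of (rack tcp, lean, nrows, jaw); prints rows"""
    s=r.state();p=np.array(s["ee_pos"]);q=rot(s["tool_rot"])
    for t,l,n,j in pts:
        tp=tw(v,t);tq=ori(v,l)
        for i in range(n):
            k=1/(n-i);d=np.round(q.inv().apply((tp-p)*k)/.05,3);rv=np.round((q.inv()*tq).as_rotvec()*k/(np.pi/2),3)
            if abs(d).max()>1 or np.linalg.norm(rv)>.118: print("!! big",d,rv)
            print(str(list(map(float,d))+list(map(float,rv))+[j]).replace(" ",""),end=",\n")
            p=p+q.apply(d*.05);q=q*R.from_rotvec(rv*np.pi/2)
        print("-- at",p,tp)
E
python3 - <<'E'
from plan import *
v=np.load("rack.npy");where(v)
plan(v,[((-.25,.06,.22),40,12,100)])
E
```

```text
t 1.0 rack tcp [-0.7515  0.2107  0.2313] oerr deg [-17.4642 -47.9765  37.3805] F [-0.2625 -0.2112 -0.0775] w 0.0855642000191797 q [-1.3738  0.048   0.0992  1.622   0.      1.443 ]
[-0.729,0.019,-0.48,-0.016,-0.044,0.035,100],
[-0.758,0.071,-0.427,-0.016,-0.044,0.035,100],
[-0.78,0.124,-0.372,-0.016,-0.044,0.035,100],
[-0.796,0.175,-0.313,-0.016,-0.045,0.035,100],
[-0.804,0.227,-0.252,-0.016,-0.044,0.034,100],
[-0.806,0.275,-0.19,-0.016,-0.044,0.035,100],
[-0.801,0.323,-0.127,-0.017,-0.045,0.034,100],
[-0.789,0.368,-0.061,-0.016,-0.044,0.035,100],
[-0.77,0.412,0.003,-0.017,-0.045,0.034,100],
[-0.744,0.452,0.068,-0.016,-0.044,0.035,100],
[-0.711,0.489,0.129,-0.016,-0.045,0.034,100],
[-0.673,0.522,0.192,-0.017,-0.044,0.035,100],
-- at [ 0.4902 -0.0851  0.22  ] [ 0.4901 -0.0851  0.22  ]
```

Call:
{"op": "step_arm", "data": {"motion": [[[-0.729,0.019,-0.48,-0.016,-0.044,0.035,100],[-0.758,0.071,-0.427,-0.016,-0.044,0.035,100],[-0.78,0.124,-0.372,-0.016,-0.044,0.035,100],[-0.796,0.175,-0.313,-0.016,-0.045,0.035,100],[-0.804,0.227,-0.252,-0.016,-0.044,0.034,100],[-0.806,0.275,-0.19,-0.016,-0.044,0.035,100],[-0.801,0.323,-0.127,-0.017,-0.045,0.034,100],[-0.789,0.368,-0.061,-0.016,-0.044,0.035,100],[-0.77,0.412,0.003,-0.017,-0.045,0.034,100],[-0.744,0.452,0.068,-0.016,-0.044,0.035,100]]], "grip_force": 40}}

```text
time_s: 2.25
ee_pos: [0.4372, -0.1529, 0.222]
tool_rot: [0.508, -0.168, 0.702, -0.471]
force: [1.2, -0.9, 0.8]
width: 0.052
```

Call:
{"op": "step_arm", "data": {"motion": [[[-0.711,0.489,0.129,-0.016,-0.045,0.034,100],[-0.673,0.522,0.192,-0.017,-0.044,0.035,100],[0,0,0,0,0,0,160],[0,0,0,0,0,0,160]]]}}

```text
time_s: 2.75
ee_pos: [0.4899, -0.0854, 0.2199]
tool_rot: [0.574, -0.175, 0.685, -0.412]
force: [-0.3, -0.7, -0.5]
width: 0.0317
```

```bash
cat > look.py <<'E'
import sys
from plan import *
def look(v,names,tag):
    where(v);p,D=r.snapshot("wrist");c=r.calibration("wrist");save(p,tag);np.save(tag+".npy",D)
    cc=np.array(c["cam_to_world"]);print("cam rack",tw([0,0,-v[2]],cc[:3,3]-[v[0],v[1],0]))
    O=[]
    for n,P in names.items():
        for l in r.pinpoint("wrist",n)[:2]:
            z=dep(D,l["location"]);q=w(c,l["location"],z);e=tw([0,0,-v[2]],q-[v[0],v[1],0]);O.append((n,l["location"],l["confidence"]))
            print(n,np.round(l["location"],1),round(l["confidence"],2),"pred",np.round(proj(c,tw(v,P)),1),"depth->rack",e)
    return c,O,D
E
python3 - <<'E'
from look import *; from fit import P
v=np.load("rack.npy");P={k:P[k] for k in("board_edge","button_pivot","button_stud","bolt_knob","pull")};look(v,P,"w1")
E
```

```text
t 2.75 rack tcp [-0.2503  0.0601  0.2199] oerr deg [ 0.0204 -0.0521  0.0332] F [-0.2702 -0.6998 -0.4636] w 0.03173184911009684 q [-0.7167  0.0579 -0.0679  1.7214  0.649   1.1333]
cam rack [-0.2803  0.0602  0.3818]
board_edge [377.6  58.9] 0.77 pred [374.9  55.4] depth->rack [-0.0565 -0.017   0.1519]
button_pivot [204.9 160.2] 0.95 pred [205.4 156.4] depth->rack [-0.1264  0.1232  0.114 ]
button_stud [249.9 179.4] 0.92 pred [246.7 176.1] depth->rack [-0.141   0.086   0.1078]
bolt_knob [298.6 184.4] 0.74 pred [301.7 179.3] depth->rack [-0.1449  0.0455  0.1062]
pull [391.6 188.8] 0.65 pred [387.4 186.9] depth->rack [-0.1343 -0.0414  0.075 ]
```

View pics/w1.png

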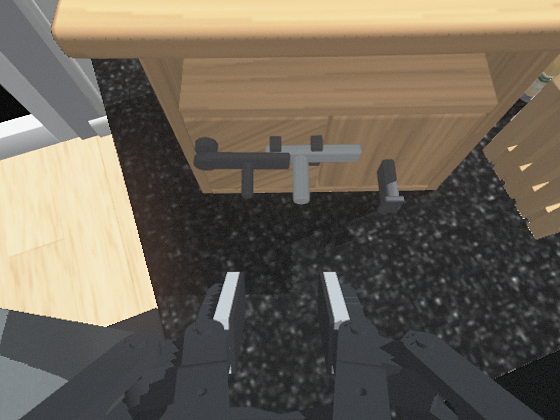

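The wrist view shows the button level, with its pivot at (205,158) and stud at (248,180). The bolt knob is at (301,185) and the pull fin at (391,188). The predictions are within about 4 px, so I refine from here and plan the stud approach.

```bash
cat > refit.py <<'E'
from plan import *
from scipy.optimize import least_squares
def refit(c,obs,v0,wt=(.004,.004,.02)):
    f=lambda v:np.concatenate([np.concatenate([np.array(proj(c,tw(v,p)))-o for p,o in obs])/2,(v-v0)/wt])
    s=least_squares(f,v0,loss="soft_l1");print("fit",s.x,"d",s.x-v0);print(np.round(f(s.x)[:-3]*2,1).reshape(-1,2));return s.x
E
python3 - <<'E'
from refit import *; from fit import P
v=np.load("rack.npy");c=r.calibration("wrist")
o=[("button_pivot",204.9,160),("button_stud",248.5,179.4),("bolt_knob",300.5,184),("pull",391.5,188.5)]
v=refit(c,[(P[n],np.array(x)) for n,*x in o],v)
np.save("rack2.npy",v)
# stud: tcp = stud + .011 along approach, at x_s=-.140
l=np.radians(40);a=lambda x,y,z,d:(x+d*np.sin(l),y,z-d*np.cos(l))
plan(v,[(a(-.142,.089,.106,-.05),40,4,170),(a(-.142,.089,.106,.010),40,5,170)])
E
```

```text
fit [0.6361 0.1234 1.2049] d [-0.0008 -0.0026  0.006 ]
[[ 1.  -0. ]
 [-1.   0.3]
 [ 2.2 -1.5]
 [-3.1  0.7]]
[-0.037,0.527,-0.14,-0.001,-0.001,0.0,170],
[-0.037,0.527,-0.139,-0.001,-0.001,0.0,170],
[-0.037,0.527,-0.139,-0.001,-0.001,0.0,170],
[-0.036,0.527,-0.137,-0.0,-0.001,0.0,170],
-- at [ 0.4907 -0.0074  0.1443] [ 0.4907 -0.0074  0.1443]
[-0.0,0.24,-0.0,-0.0,0.0,0.0,170],
[-0.0,0.24,-0.0,-0.0,0.0,0.0,170],
[-0.0,0.24,-0.0,-0.0,0.0,0.0,170],
[-0.0,0.24,-0.0,-0.0,0.0,0.0,170],
[-0.001,0.24,-0.001,-0.0,0.0,0.0,170],
-- at [0.5045 0.0287 0.0984] [0.5045 0.0286 0.0983]
```

```bash
cat >> plan.py <<'E'
L=48
def a(x,y,z,d,l=L): l=np.radians(l);return (x+d*np.sin(l),y,z-d*np.cos(l))
E
python3 - <<'E'
from plan import *
v=np.load("rack2.npy")
plan(v,[(a(-.142,.089,.106,-.05),L,5,170)])
E
```

```text
[-0.001,0.423,-0.112,-0.001,-0.001,0.018,170],
[0.01,0.424,-0.111,-0.001,-0.001,0.018,170],
[0.022,0.423,-0.111,-0.0,-0.0,0.018,170],
[0.034,0.422,-0.111,-0.001,-0.001,0.017,170],
[0.046,0.422,-0.11,-0.001,-0.0,0.018,170],
-- at [ 0.4889 -0.012   0.1394] [ 0.4889 -0.0121  0.1395]
```

Call:
{"op": "step_arm", "data": {"motion": [[[-0.001,0.423,-0.112,-0.001,-0.001,0.018,170],[0.01,0.424,-0.111,-0.001,-0.001,0.018,170],[0.022,0.423,-0.111,0,0,0.018,170],[0.034,0.422,-0.111,-0.001,-0.001,0.017,170],[0.046,0.422,-0.11,-0.001,0,0.018,170],[0,0,0,0,0,0,170]]]}}

```text
time_s: 3.8
ee_pos: [0.4875, -0.0104, 0.1377]
tool_rot: [0.602, -0.13, 0.697, -0.367]
force: [0.6, 0.1, 0.5]
width: 0.0287
```

```bash
python3 - <<'E'
from look import *; from fit import P
v=np.load("rack2.npy");P={k:P[k] for k in("button_pivot","button_stud","bolt_knob","pull")};look(v,P,"w2")
E
```

```text
t 3.8 rack tcp [-0.1782  0.0909  0.1377] oerr deg [ 0.2899 -0.1623 -8.0601] F [0.6421 0.1434 0.4754] w 0.028688547855061544 q [-0.6606  0.0438 -0.3148  1.5311  0.79    1.1433]
cam rack [-0.2307  0.0895  0.2949]
button_pivot [223.4 206.6] 0.8 pred [222.8 206.5] depth->rack [-0.1229  0.1231  0.114 ]
button_stud [283.1 239.4] 0.78 pred [283.1 235. ] depth->rack [-0.1417  0.089   0.1099]
bolt_knob [362.2 236.3] 0.83 pred [362.5 239.5] depth->rack [-0.1386  0.0443  0.1075]
```

View pics/w2.png

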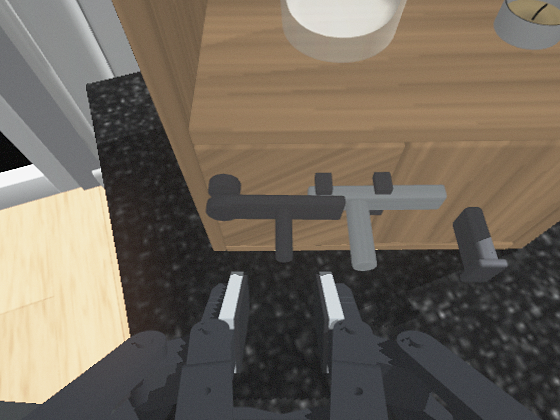

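The view matches the model within 1 px in columns. The stud is at (283,235) and the knob at (362,238), with the fingers straddling the stud's line. I advance and grasp.

```bash
python3 - <<'E'
from plan import *
v=np.load("rack2.npy")
plan(v,[(a(-.142,.089,.106,.012),L,5,170)])
E
```

```text
[0.003,0.25,-0.003,0.0,0.0,0.0,170],
[0.003,0.25,-0.003,0.0,0.0,0.0,170],
[0.003,0.25,-0.003,0.0,0.0,0.0,170],
[0.002,0.25,-0.003,0.0,0.0,0.0,170],
[0.003,0.25,-0.004,0.0,0.001,0.0,170],
-- at [0.5054 0.031  0.098 ] [0.5054 0.031  0.098 ]
```

Call:
{"op": "step_arm", "data": {"motion": [[[0.003,0.25,-0.003,0,0,0,170],[0.003,0.25,-0.003,0,0,0,170],[0.003,0.25,-0.003,0,0,0,170],[0.002,0.25,-0.003,0,0,0,170],[0.003,0.25,-0.004,0,0,0,170],[0,0,0,0,0,0,170],[0,0,0,0,0,0,255],[0,0,0,0,0,0,255],[0,0,0,0,0,0,255]]], "grip_force": 30}}

```text
time_s: 5.18
ee_pos: [0.5049, 0.0317, 0.0972]
tool_rot: [0.603, -0.129, 0.695, -0.369]
force: [2.5, 0.7, -1.7]
width: 0.0088
```

```bash
python3 - <<'E'
from plan import *
v=np.load("rack2.npy");where(v,L)
r.snapshot("top")
s=r.state();t=tw([0,0,-v[2]],s["ee_pos"]-[v[0],v[1],0]);print(s["force"],s["width"],t)
# arc: stud at pivot + 36mm*(−cos th , −sin th) ; keep tool offset constant relative to stud
off=t-np.array([0,.089,.106]);off[1]=np.clip(off[1],-.002,.002)
th=np.linspace(0,1.5,11)[1:]
plan(v,[(tuple(np.array([0,.125-.036*np.cos(q),.106-.036*np.sin(q)])+off),L,1,255) for q in th])
E
```

```text
t 5.175 rack tcp [-0.1326  0.0897  0.0972] oerr deg [ 0.073   0.0063 -0.0436] F [ 2.5305  0.7312 -1.6546] w 0.008814580341962364 q [-0.564   0.0385 -0.3993  1.3503  0.8167  1.2777]
[ 2.3654  1.1168 -1.6636] 0.008481056130891356 [-0.1326  0.0898  0.0971]
[0.08,0.072,-0.008,0.001,0.0,-0.0,255],
-- at [0.5045 0.0319 0.0918] [0.5045 0.0318 0.0918]
[0.078,0.07,-0.024,-0.0,0.0,-0.0,255],
-- at [0.5034 0.0323 0.0865] [0.5034 0.0323 0.0865]
[0.075,0.067,-0.04,-0.0,0.0,-0.0,255],
-- at [0.5015 0.033  0.0815] [0.5015 0.033  0.0815]
[0.069,0.063,-0.054,-0.0,0.0,-0.0,255],
-- at [0.499  0.034  0.0768] [0.499  0.034  0.0768]
[0.063,0.056,-0.067,-0.0,0.0,-0.0,255],
-- at [0.4958 0.0352 0.0726] [0.4958 0.0352 0.0726]
[0.054,0.049,-0.079,-0.0,0.0,-0.0,255],
-- at [0.4922 0.0366 0.0689] [0.4921 0.0366 0.0689]
[0.045,0.04,-0.09,-0.0,0.0,-0.0,255],
-- at [0.488  0.0382 0.0659] [0.488  0.0382 0.0659]
[0.035,0.032,-0.097,-0.0,0.0,-0.0,255],
-- at [0.4834 0.0399 0.0636] [0.4834 0.0399 0.0636]
[0.023,0.021,-0.103,-0.0,0.0,-0.0,255],
-- at [0.4786 0.0418 0.062 ] [0.4786 0.0418 0.062 ]
[0.012,0.01,-0.107,-0.0,0.0,-0.0,255],
-- at [0.4736 0.0437 0.0612] [0.4736 0.0437 0.0612]
```

Call:
{"op": "step_arm", "data": {"motion": [[[0.08,0.072,-0.008,0,0,0,255],[0.078,0.07,-0.024,0,0,0,255],[0.075,0.067,-0.04,0,0,0,255],[0.069,0.063,-0.054,0,0,0,255],[0.063,0.056,-0.067,0,0,0,255]]]}}

```text
time_s: 5.85
ee_pos: [0.4969, 0.0345, 0.0723]
tool_rot: [0.604, -0.129, 0.694, -0.37]
force: [7.3, -0.4, -1.6]
width: 0.0083
```

Call:
{"op": "step_arm", "data": {"motion": [[[0.054,0.049,-0.079,0,0,0,255],[0.045,0.04,-0.09,0,0,0,255],[0.035,0.032,-0.097,0,0,0,255],[0.023,0.021,-0.103,0,0,0,255],[0.012,0.01,-0.107,0,0,0,255],[0,0,0,0,0,0,255],[0,0,0,0,0,0,255]]]}}

```text
time_s: 6.72
ee_pos: [0.4731, 0.0432, 0.0589]
tool_rot: [0.603, -0.131, 0.695, -0.369]
force: [8.2, 0.5, -7.7]
width: 0.0084
```

```bash
python3 - <<'E'
from look import *; from fit import P
v=np.load("rack2.npy");where(v,L)
P["button_stud"]=(-.137,.1225,.070);P={k:P[k] for k in("button_pivot","button_stud","bolt_knob")};look(v,P,"w3")
E
```

```text
t 6.725 rack tcp [-0.1332  0.1235  0.0589] oerr deg [0.0959 0.0584 0.1626] F [ 8.2293  0.4973 -7.7088] w 0.008378589003616349 q [-0.5794  0.0008 -0.5202  1.282   0.8097  1.2557]
t 6.725 rack tcp [-0.1332  0.1235  0.0589] oerr deg [ 0.0916  0.065  -7.8374] F [ 8.2293  0.4973 -7.7088] w 0.008378589003616349 q [-0.5794  0.0008 -0.5202  1.282   0.8097  1.2557]
cam rack [-0.1849  0.1236  0.2151]
button_pivot [277.1 202.9] 0.63 pred [277.5 200.8] depth->rack [-0.1229  0.125   0.1126]
button_stud [280.8 286.2] 0.77 pred [284.1 286.8] depth->rack [-0.1381  0.1238  0.0742]
bolt_knob [517.8 257.8] 0.74 pred [526.1 259.3] depth->rack [-0.1388  0.0487  0.1054]
```

View pics/w3.png

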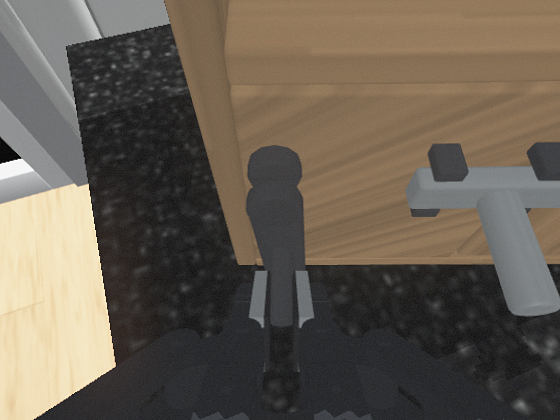

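The button now hangs straight down, with the stud at (281,286) under the pivot (277,203). Side force shows it is at its stop. I release it and move to the right of the bolt knob to push it left with closed fingers.

```bash
python3 - <<'E'
from plan import *
v=np.load("rack2.npy")
t=(-.133,.1225,.0612); k=(t[0]-.06*np.sin(np.radians(L)),t[1],t[2]+.06*np.cos(np.radians(L)))
plan(v,[(k,L,4,170),(a(-.143,.012,.100,-.05),L,5,255),(a(-.143,.012,.100,.012),L,4,255)])
E
```

```text
[-0.008,-0.307,0.004,0.0,0.0,0.0,170],
[-0.008,-0.307,0.005,0.0,0.0,0.001,170],
[-0.009,-0.306,0.004,0.001,0.0,0.0,170],
[-0.009,-0.307,0.005,0.0,0.001,0.001,170],
-- at [0.4582 0.0014 0.1014] [0.4582 0.0014 0.1013]
[-0.089,-0.094,0.442,0.0,-0.0,-0.0,255],
[-0.089,-0.093,0.442,0.0,-0.0,-0.0,255],
[-0.089,-0.094,0.442,0.0,-0.0,-0.0,255],
[-0.089,-0.093,0.442,0.0,-0.0,-0.0,255],
[-0.089,-0.094,0.442,0.0,-0.0,-0.0,255],
-- at [ 0.5605 -0.0405  0.1335] [ 0.5605 -0.0405  0.1335]
[0.0,0.31,-0.0,0.0,-0.0,-0.0,255],
[0.0,0.31,-0.0,0.0,-0.0,-0.0,255],
[0.0,0.31,-0.0,0.0,-0.0,-0.0,255],
[0.001,0.31,-0.0,0.0,-0.0,-0.0,255],
-- at [0.5769 0.0025 0.092 ] [0.5769 0.0025 0.092 ]
```

Call:
{"op": "step_arm", "data": {"motion": [[[0,0,0,0,0,0,170],[0,0,0,0,0,0,170],[0,0,0,0,0,0,170],[-0.008,-0.307,0.004,0,0,0,170],[-0.008,-0.307,0.005,0,0,0,170],[-0.009,-0.306,0.004,0,0,0,170],[-0.009,-0.307,0.005,0,0,0,170]]]}}

```text
time_s: 7.8
ee_pos: [0.4579, 0.0019, 0.1036]
tool_rot: [0.603, -0.13, 0.696, -0.368]
force: [-0.9, 0.7, -0.2]
width: 0.0283
```

Call:
{"op": "step_arm", "data": {"motion": [[[-0.089,-0.094,0.442,0,0,0,255],[-0.089,-0.094,0.442,0,0,0,255],[-0.089,-0.094,0.442,0,0,0,255],[-0.089,-0.093,0.442,0,0,0,255],[-0.089,-0.094,0.442,0,0,0,255],[0,0,0,0,0,0,255]]]}}

```text
time_s: 8.55
ee_pos: [0.5615, -0.0403, 0.1357]
tool_rot: [0.603, -0.13, 0.695, -0.369]
force: [-0.2, -0.3, -0.1]
width: 0.0002
```

```bash
python3 - <<'E'
from look import *; from fit import P
v=np.load("rack2.npy");where(v,L)
P["button_stud"]=(-.137,.1225,.070);P={k:P[k] for k in("button_pivot","button_stud","bolt_knob","pull")};look(v,P,"w4")
plan(v,[(a(-.143,.012,.100,.012),L,4,255)])
E
```

```text
t 8.55 rack tcp [-0.1795  0.0111  0.1357] oerr deg [ 0.0883  0.05   -0.005 ] F [-0.1629 -0.2922 -0.0589] w 0.00015888374278267146 q [-0.6202  0.2286 -0.1103  1.5065  0.8022  1.1979]
t 8.55 rack tcp [-0.1795  0.0111  0.1357] oerr deg [ 0.0847  0.0561 -8.005 ] F [-0.1629 -0.2922 -0.0589] w 0.00015888374278267146 q [-0.6202  0.2286 -0.1103  1.5065  0.8022  1.1979]
cam rack [-0.2315  0.012   0.2912]
button_pivot [ 86.4 203.6] 0.56 pred [ 89.5 201.8] depth->rack [-0.1225  0.1231  0.1113]
button_stud [107.6 259. ] 0.93 pred [111.3 256. ] depth->rack [-0.1405  0.1227  0.0733]
pull [358.5 242.6] 0.88 pred [361.4 245.7] depth->rack [-0.1294 -0.0375  0.074 ]
[0.008,0.311,0.007,0.001,-0.0,-0.0,255],
[0.009,0.311,0.007,0.0,-0.0,-0.0,255],
[0.008,0.311,0.007,0.001,-0.001,-0.0,255],
[0.009,0.312,0.006,0.0,-0.0,-0.0,255],
-- at [0.577  0.0025 0.0919] [0.5769 0.0025 0.092 ]
```

View pics/w4.png

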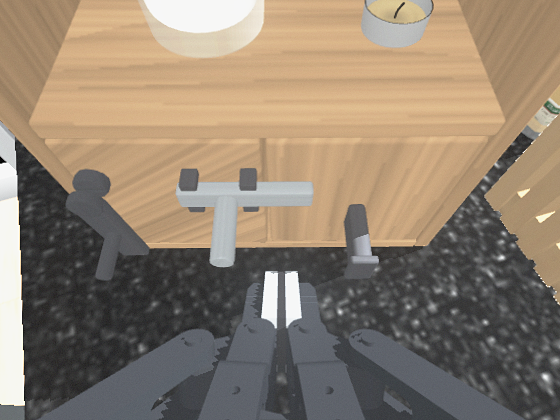

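The button stays hanging, with the stud at (107,259). The knob is at about (222,240) and the closed fingers are well to its right. I advance, then push left.

Call:
{"op": "step_arm", "data": {"motion": [[[0.008,0.311,0.007,0,0,0,255],[0.009,0.311,0.007,0,0,0,255],[0.008,0.311,0.007,0,0,0,255],[0.009,0.311,0.006,0,0,0,255],[0,0,0,0,0,0,255]]]}}

```text
time_s: 9.43
ee_pos: [0.5764, 0.0032, 0.0913]
tool_rot: [0.602, -0.13, 0.697, -0.367]
force: [-0.1, 0.5, 0.4]
width: -0.0
```

Call:
{"op": "step_arm", "data": {"motion": [[[0,0,-0.15,0,0,0,255],[0,0,-0.15,0,0,0,255],[0,0,-0.15,0,0,0,255],[0,0,-0.15,0,0,0,255],[0,0,-0.15,0,0,0,255],[0,0,-0.15,0,0,0,255]]]}}

```text
time_s: 10.18
ee_pos: [0.5357, 0.0177, 0.0929]
tool_rot: [0.603, -0.129, 0.695, -0.369]
force: [1.6, -3.1, 0.9]
width: 0.0001
```

```bash
python3 - <<'E'
from plan import *
v=np.load("rack2.npy");where(v,L)
E
```

```text
t 10.175 rack tcp [-0.1346  0.0559  0.0929] oerr deg [ 0.0655  0.0112 -0.0121] F [ 1.5984 -3.1288  0.8637] w 8.291687984047977e-05 q [-0.5544  0.125  -0.3152  1.3375  0.8182  1.2917]
```

Call:
{"op": "step_arm", "data": {"motion": [[[0,0,-0.05,0,0,0,255],[0,0,-0.05,0,0,0,255],[0,0,-0.05,0,0,0,255],[0,0,0,0,0,0,255]]]}}

```text
time_s: 10.68
ee_pos: [0.529, 0.0206, 0.0927]
tool_rot: [0.603, -0.129, 0.696, -0.368]
force: [2.4, -3.1, 1.2]
width: 0.0002
```

Call:
{"op": "step_arm", "data": {"motion": [[[0,0,-0.04,0,0,0,255],[0,0,-0.04,0,0,0,255],[0,0,0,0,0,0,255]]]}}

```text
time_s: 11.05
ee_pos: [0.5283, 0.0207, 0.0932]
tool_rot: [0.606, -0.129, 0.693, -0.37]
force: [13.6, -2.9, -5.2]
width: -0.0003
```

```bash
python3 - <<'E'
from look import *; from fit import P
v=np.load("rack2.npy");where(v,L)
P["button_stud"]=(-.137,.1225,.070);P["bolt_knob"]=(-.137,.084,.1);P={k:P[k] for k in("button_pivot","button_stud","bolt_knob")};look(v,P,"w5")
E
```

```text
t 11.05 rack tcp [-0.1345  0.0639  0.0932] oerr deg [-0.2292  0.3602 -0.0408] F [13.5608 -2.8602 -5.1922] w -0.0003319657220141049 q [-0.5581  0.0998 -0.3421  1.3326  0.8193  1.2854]
t 11.05 rack tcp [-0.1345  0.0639  0.0932] oerr deg [-0.254   0.3436 -8.0408] F [13.5608 -2.8602 -5.1922] w -0.0003319657220141049 q [-0.5581  0.0998 -0.3421  1.3326  0.8193  1.2854]
cam rack [-0.1867  0.0652  0.2492]
button_pivot [136.7 239.2] 0.59 pred [139.2 239.4] depth->rack [-0.1219  0.1225  0.1144]
button_stud [159.9 310.1] 0.7 pred [161.1 306.7] depth->rack [-0.1398  0.1215  0.0742]
bolt_knob [235.2 286.5] 0.62 pred [233.9 286.9] depth->rack [-0.1389  0.0827  0.1061]
```

View pics/w5.png

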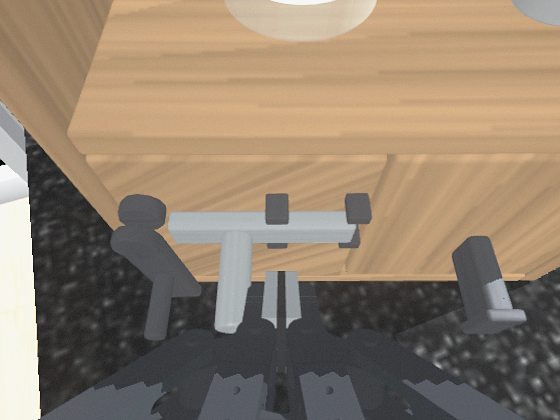

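The push force rose to 13.6 N with no further motion, so the bolt is at its stop with the knob near rack y = 0.084 (image 235,286). The bolt's right end is clear of the drawer seam. Now I back off and go to the pull.

```bash
python3 - <<'E'
from plan import *
v=np.load("rack2.npy")
plan(v,[((-.1345,.056,.0932),L,1,255),(a(-.143,.056,.100,-.05),L,3,255),(a(-.126,-.0405,.062,-.05),L,5,130),(a(-.126,-.0405,.062,.017),L,6,130)])
E
```

```text
[0.001,0.002,0.158,-0.002,0.004,-0.0,255],
-- at [0.5357 0.0179 0.0932] [0.5357 0.0178 0.0932]
[0.004,-0.406,0.0,-0.0,-0.0,-0.0,255],
[0.004,-0.406,0.0,-0.0,-0.0,-0.0,255],
[0.004,-0.406,0.001,-0.0,-0.0,-0.0,255],
-- at [ 0.5194 -0.0248  0.1335] [ 0.5194 -0.0248  0.1335]
[0.067,0.153,0.386,-0.0,-0.0,-0.0,130],
[0.068,0.152,0.386,-0.0,-0.0,-0.0,130],
[0.067,0.153,0.386,-0.0,-0.0,-0.0,130],
[0.068,0.152,0.386,-0.0,-0.0,-0.0,130],
[0.067,0.153,0.385,-0.0,-0.0,-0.0,130],
-- at [ 0.6156 -0.0434  0.0955] [ 0.6156 -0.0434  0.0955]
[0.0,0.223,-0.0,-0.0,-0.0,-0.0,130],
[0.0,0.223,-0.0,-0.0,-0.0,-0.0,130],
[0.0,0.223,-0.0,-0.0,-0.0,-0.0,130],
[0.0,0.224,-0.0,-0.0,-0.0,-0.0,130],
[0.001,0.223,-0.0,-0.0,-0.0,-0.0,130],
[0.0,0.224,-0.001,-0.0,-0.0,-0.0,130],
-- at [0.6334 0.0031 0.0506] [0.6334 0.003  0.0506]
```

Call:
{"op": "step_arm", "data": {"motion": [[[0,0,0.16,0,0.002,0,255],[0.004,-0.406,0,0,0,0,255],[0.004,-0.406,0,0,0,0,255],[0.004,-0.406,0.001,0,0,0,255],[0.067,0.153,0.386,0,0,0,130],[0.068,0.152,0.386,0,0,0,130],[0.067,0.153,0.386,0,0,0,130],[0.068,0.152,0.386,0,0,0,130],[0.067,0.153,0.385,0,0,0,130],[0,0,0,0,0,0,130]]]}}

```text
time_s: 12.5
ee_pos: [0.6115, -0.0409, 0.0927]
tool_rot: [0.601, -0.129, 0.698, -0.367]
force: [-0.3, 0.1, -0.4]
width: 0.0415
```

```bash
python3 - <<'E'
from look import *; from fit import P
v=np.load("rack2.npy");where(v,L)
P["bolt_knob"]=(-.137,.084,.1);P={k:P[k] for k in("bolt_knob","pull")};look(v,P,"w6")
plan(v,[(a(-.126,-.0405,.062,.017),L,6,130)])
E
```

```text
t 12.5 rack tcp [-0.1622 -0.0358  0.0927] oerr deg [ 0.3608 -0.3587 -0.0634] F [-0.3332  0.0505 -0.4069] w 0.04147027730205985 q [-0.5711  0.3652 -0.0292  1.4081  0.814   1.2689]
t 12.5 rack tcp [-0.1622 -0.0358  0.0927] oerr deg [ 0.3853 -0.333  -8.0633] F [-0.3332  0.0505 -0.4069] w 0.04147027730205985 q [-0.5711  0.3652 -0.0292  1.4081  0.814   1.2689]
cam rack [-0.2146 -0.0367  0.2491]
bolt_knob [ 17.2 231.7] 0.76 pred [ 17.1 229.3] depth->rack [-0.1407  0.0796  0.1049]
pull [292.2 238.3] 0.89 pred [293.5 241.9] depth->rack [-0.1302 -0.041   0.0751]
[-0.002,0.219,0.017,0.0,-0.001,-0.0,130],
[-0.002,0.219,0.016,0.001,-0.0,-0.0,130],
[-0.003,0.219,0.016,0.0,-0.001,-0.0,130],
[-0.002,0.219,0.016,0.001,-0.0,-0.0,130],
[-0.003,0.219,0.016,0.0,-0.001,-0.0,130],
[-0.002,0.219,0.016,0.001,-0.0,-0.001,130],
-- at [0.6334 0.003  0.0506] [0.6334 0.003  0.0506]
```

View pics/w6.png

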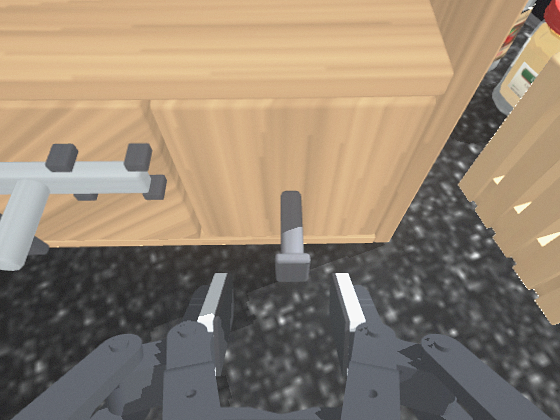

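The bolt is clear of the drawer. The fin is at (291,235) and the fingers straddle its line. I advance and grip.

Call:
{"op": "step_arm", "data": {"motion": [[[-0.002,0.219,0.017,0,0,0,130],[-0.002,0.219,0.016,0,0,0,130],[-0.003,0.219,0.016,0,0,0,130],[-0.002,0.219,0.016,0,0,0,130],[-0.003,0.219,0.016,0,0,0,130],[-0.002,0.219,0.016,0,0,0,130],[0,0,0,0,0,0,255],[0,0,0,0,0,0,255],[0,0,0,0,0,0,255],[0,0,0,0,0,0,255]]], "grip_force": 50}}

```text
time_s: 13.9
ee_pos: [0.6341, 0.0025, 0.0506]
tool_rot: [0.601, -0.129, 0.697, -0.368]
force: [0.4, 1.9, -3.0]
width: 0.0167
```

```bash
python3 - <<'E'
from plan import *
v=np.load("rack2.npy");where(v,L)
s=r.state();t=tw([0,0,-v[2]],s["ee_pos"]-[v[0],v[1],0])
plan(v,[(t+[-.095,0,0],L,8,255)])
E
```

```text
t 13.9 rack tcp [-0.1137 -0.0414  0.0506] oerr deg [ 0.1669 -0.2445 -0.0269] F [ 0.4223  1.8759 -3.0355] w 0.01667839637133534 q [-0.488   0.3843 -0.09    1.2353  0.8295  1.3905]
[0.159,-0.177,0.0,0.0,-0.0,-0.0,255],
[0.159,-0.177,0.0,0.0,-0.0,-0.0,255],
[0.159,-0.176,0.0,0.0,-0.0,-0.0,255],
[0.159,-0.177,0.0,0.0,-0.001,-0.0,255],
[0.159,-0.176,0.0,0.0,-0.0,-0.0,255],
[0.159,-0.177,0.0,0.001,-0.001,-0.0,255],
[0.158,-0.176,0.0,0.0,-0.0,-0.0,255],
[0.159,-0.177,0.0,0.001,-0.001,-0.0,255],
-- at [ 0.6    -0.0863  0.0506] [ 0.6001 -0.0862  0.0506]
```

Call:
{"op": "step_arm", "data": {"motion": [[[0.159,-0.177,0,0,0,0,255],[0.159,-0.177,0,0,0,0,255],[0.159,-0.177,0,0,0,0,255],[0.159,-0.177,0,0,0,0,255]]]}}

```text
time_s: 14.4
ee_pos: [0.617, -0.0433, 0.0506]
tool_rot: [0.602, -0.129, 0.697, -0.369]
force: [2.2, 2.8, -6.3]
width: 0.0167
```

Call:
{"op": "step_arm", "data": {"motion": [[[0.159,-0.177,0,0,0,0,255],[0.159,-0.177,0,0,0,0,255],[0.159,-0.177,0,0,0,0,255],[0.159,-0.177,0,0,0,0,255],[0,0,0,0,0,0,255]]]}}

```text
time_s: 15.02
ee_pos: [0.601, -0.0863, 0.0507]
tool_rot: [0.603, -0.128, 0.697, -0.368]
force: [7.9, 5.2, -9.6]
width: 0.0166
```

```bash
python3 - <<'E'
from look import *
v=np.load("rack2.npy");where(v,L);look(v,{"pull":(-.221,-.0415,.062),"bolt_knob":(-.137,.084,.1)},"w7")
E
```

```text
t 15.025 rack tcp [-0.2084 -0.0422  0.0507] oerr deg [ 0.0767 -0.172  -0.1957] F [ 7.8938  5.1657 -9.5713] w 0.016603518269698348 q [-0.6456  0.4525 -0.0084  1.4111  0.7982  1.1657]
t 15.025 rack tcp [-0.2084 -0.0422  0.0507] oerr deg [ 0.0886 -0.1663 -8.1956] F [ 7.8938  5.1657 -9.5713] w 0.016603518269698348 q [-0.6456  0.4525 -0.0084  1.4111  0.7982  1.1657]
cam rack [-0.2609 -0.0424  0.2066]
pull [283.9 301.9] 0.9 pred [279.9 308.2] depth->rack [-0.2221 -0.043   0.0744]
```

The drawer came along by 94.7 mm. I pull a little more to confirm the stop.

Call:
{"op": "step_arm", "data": {"motion": [[[0.03,-0.033,0,0,0,0,255],[0.03,-0.033,0,0,0,0,255],[0.03,-0.033,0,0,0,0,255],[0,0,0,0,0,0,255]]]}}

```text
time_s: 15.68
ee_pos: [0.6008, -0.0864, 0.0511]
tool_rot: [0.606, -0.125, 0.696, -0.364]
force: [23.7, 23.4, -18.4]
width: 0.0166
```

```bash
python3 - <<'E'
from look import *
v=np.load("rack2.npy");look(v,{"pull":(-.221,-.0415,.062)},"w8")
E
```

```text
t 15.675 rack tcp [-0.2086 -0.042   0.0511] oerr deg [ 0.1694  0.0595 -8.7775] F [ 23.7159  23.4364 -18.3643] w 0.01656830578726267 q [-0.6492  0.4598 -0.0037  1.4201  0.8057  1.1512]
cam rack [-0.2627 -0.0422  0.2064]
pull [285.  302.8] 0.71 pred [280.3 307.6] depth->rack [-0.2228 -0.0433  0.0743]
```

View pics/w8.png

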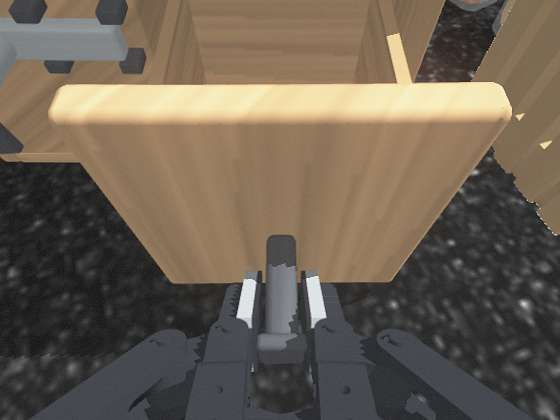

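The drawer is fully out: force rose to about 30 N with no movement, and the fingers hold the lip at (282,345). I ease the strain, release, and back off.

Call:
{"op": "step_arm", "data": {"motion": [[[-0.04,0.044,0,0,0,0,255],[0,0,0,0,0,0,200],[0,0,0,0,0,0,110],[0,0,0,0,0,0,110],[0,0,0,0,0,0,110],[0,-0.2,0,0,0,0,110],[0,-0.3,0,0,0,0,110],[0,-0.4,0,0,0,0,110],[0,-0.5,0,0,0,0,110],[0,-0.5,0,0,0,0,110]]]}}

```text
time_s: 17.02
ee_pos: [0.5736, -0.1574, 0.1159]
tool_rot: [0.602, -0.129, 0.696, -0.369]
force: [-0.3, -0.0, 0.0]
width: 0.0486
```

Call:
{"op": "step_arm", "data": {"motion": [[[0,-0.6,0,0,0,0,110],[0,-0.6,0,0,0,0,110],[0,0,0,0,0,0,110],[0,0,0,0,0,0,110]]]}}

```text
time_s: 17.52
ee_pos: [0.558, -0.1978, 0.1544]
tool_rot: [0.602, -0.129, 0.697, -0.369]
force: [-0.0, 0.3, -0.4]
width: 0.0485
```

```bash
python3 - <<'E'
from look import *
v=np.load("rack2.npy");look(v,{"pull":(-.221,-.0415,.062),"bolt_knob":(-.137,.084,.1),"button_stud":(-.137,.1225,.07),"button_pivot":(-.118,.125,.106)},"w9")
p,D=r.snapshot("scene");c=r.calibration("scene");save(p,"scene9")
for n in ("spice_jar","salt_mill","lemon","garlic","mug","tin","spoon"):
    for l in r.pinpoint("scene",n)[:1]: print(n,np.round(l["location"],1),round(l["confidence"],2))
a0=cv2.imread("pics/scene0.png").astype(int);b=p[:,:,::-1].astype(int)
cv2.imwrite("pics/cmp.png",cv2.vconcat([cv2.resize(cv2.hconcat([a0[70:210,150:310].astype(np.uint8),b[70:210,150:310].astype(np.uint8)]),(800,350)),cv2.resize(cv2.imread("pics/w9.png"),(333,250)).copy().__class__ and cv2.copyMakeBorder(cv2.resize(cv2.imread("pics/w9.png"),(333,250)),0,0,0,467,0)]))
d=abs(a0-b).sum(2);print("hob diff px",(d[220:400,300:500]>60).sum())
E
```

```text
t 17.525 rack tcp [-0.3279 -0.042   0.1544] oerr deg [ 0.128  -0.2127 -8.0318] F [-0.0256  0.3416 -0.4401] w 0.04853643471679113 q [-0.8268  0.4952  0.2533  1.7903  0.7276  0.9345]
cam rack [-0.3796 -0.0422  0.3099]
pull [282.4 193.6] 0.7 pred [281.8 195.2] depth->rack [-0.2273 -0.042   0.0741]
bolt_knob [127.8  84. ] 0.9 pred [127.5  83.5] depth->rack [-0.1429  0.0809  0.1046]
button_stud [ 96.7 112.6] 0.94 pred [ 96.3 110.7] depth->rack [-0.1419  0.1199  0.0726]
button_stud [283.  194.8] 0.74 pred [ 96.3 110.7] depth->rack [-0.2284 -0.0425  0.0741]
button_pivot [77.2 58.3] 0.87 pred [79.  61.1] depth->rack [-0.1225  0.1222  0.1121]
button_pivot [ 95.1 115.1] 0.59 pred [79.  61.1] depth->rack [-0.1451  0.1204  0.0729]
spice_jar [210.9 108. ] 0.93
salt_mill [258.5 110.2] 0.57
garlic [271.2 305. ] 0.82
mug [344.5 299.9] 0.65
tin [350.4 261.3] 0.55
hob diff px 2354
```

View pics/cmp.png

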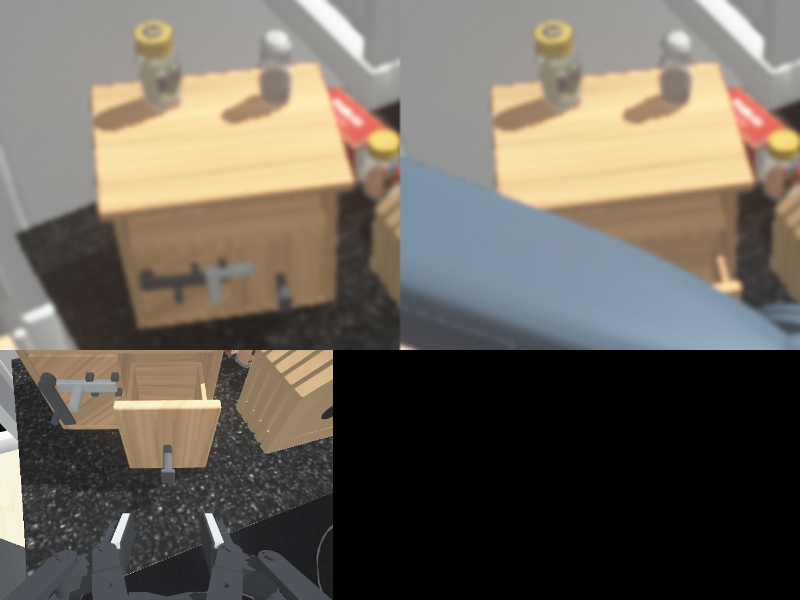

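```bash
python3 - <<'E'
from plan import *
c=r.calibration("scene");D=np.load("scene0.npy")
for n,q in (("lemon",(303,270)),("garlic",(278,302)),("mug",(344,288)),("tin",(356,243))): print(n,w(c,q,dep(D,q)))
p,_=r.snapshot("top");save(p,"top9");b0=cv2.imread("pics/top0.png")[120:300,280:470];b=p[:,:,::-1][120:300,280:470]
a0=cv2.imread("pics/scene0.png")[200:410,220:400];a1=cv2.imread("pics/scene9.png")[200:410,220:400]
f=lambda x:cv2.resize(x,(390,290));cv2.imwrite("pics/hob.png",cv2.vconcat([cv2.hconcat([f(a0),f(a1)]),cv2.hconcat([f(b0),f(b)])]))
E
```

```text
lemon [ 0.5791 -0.3203  0.0605]
garlic [ 0.4744 -0.3605  0.0488]
mug [ 0.6627 -0.4078  0.0142]
tin [ 0.7309 -0.3482  0.1142]
```

View pics/hob.png

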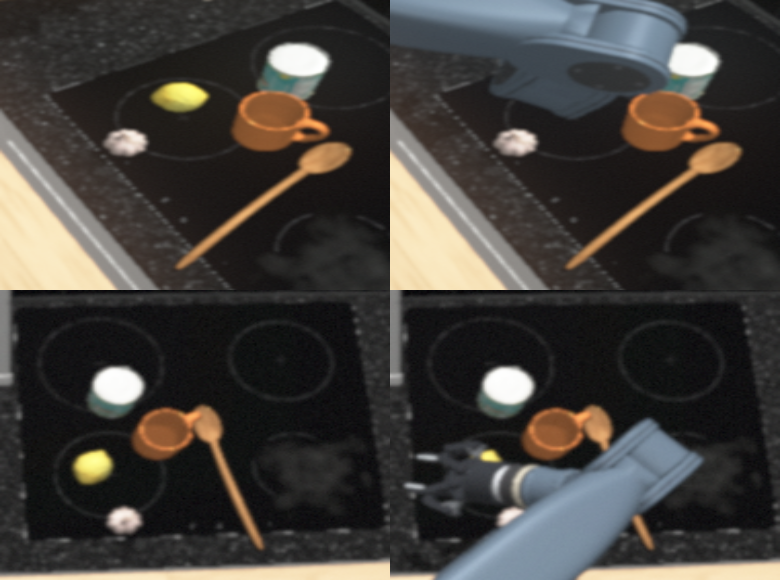

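The jar, mill, tin, mug, garlic and spoon match the first pictures. The visible part of the lemon is in its old place. The hand is free above everything, so I hand the job in.

```bash
python3 -c "
from h import *
s=r.state();print(s['time_s'],s['force'],s['width']);print(r.job_done())"
```

```text
18.225 [-0.47307454  0.65031797 -1.10627636] 0.04818582776230295
the job is handed in; nothing more can be done
None
```

The job is done and handed in at 18.2 s. I turned the button down, slid the bolt back, pulled the drawer out, then let go and backed clear.

**What the last checks showed**
- **Button:** I swung it down by its stud to the stop, where side force was about 8 N. In the final wrist view the stud was within 2 px of where the hanging position predicts.
- **Bolt:** I pushed it left with closed fingers until force rose to about 14 N with no further motion. The knob then sat at about rack y = 0.084, within 1 px of the fully-back prediction.
- **Drawer:** It moved 94.7 mm, then force rose to over 30 N at the stop with no further motion. After release the pull was within 2 px of the 95 mm-out position. The jaws had closed on the 18 mm lip rather than on the 12 mm fin, but they did not slip.
- **Other things:** The jar, mill, tin, mug, garlic and spoon look unmoved in the before and after pictures. At hand-in the gripper read about 1 N and was touching nothing.

**What did not fully check out**
- The lemon was mostly hidden by the arm and the network did not find it at the end. The part visible from above is in its old place.
- The spoon was not reported by the network in the final check either, so it was checked only by eye.

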